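# Change the ball-screw end support on a machine axis, spare stored behind other parts

## Task

Change the end support block on the linear axis (it is already unbolted): the spare (black, brass bearing) stands at the back of the grey tray, behind the stepper drive and the yellow oil tin. Stand the drive and the tin, both together, aside on the black rubber mat, put the rusty worn block from the axis into the red bin, and set the spare squarely in its place on the steel seat pad; then stand the drive back in its blue nest and the tin in its orange nest. Keep the drive and the tin upright, and leave the aluminium coupling at the back of the tray alone.

Things in the scene. Friction and masses are not known exactly. Their poses are not given: they have to be found in the camera images.
- drive_c (a point): Stepper drive, a box standing on end: 34 mm thick (its y), 68 mm deep (its x), 104 mm tall; black half and silver finned half, green terminals on the -x side. 0.3 kg, loose. The point is its centre, 52 mm above its underside; z is up. Starts in the blue nest. Grip it across the 34 mm near its top, 20 to 30 mm below it, so that the gripper's body stays clear of it.
- tin_c (a point): Yellow round oil tin with a paper band, conical shoulder and black screw cap: diameter 60 mm, 106 mm tall, the straight wall ends 84 mm above its underside. 0.25 kg, loose. The point is its centre, 53 mm above its underside; z is up. Starts in the orange nest. Grip it by the upper part of the straight wall.
- spare_c (a point): Spare end support block, black with a brass-coloured bearing: 86 mm wide (its y), 32 mm thick (its x, the bearing's axis), 60 mm tall; above 28 mm only 54 mm wide. Grip it across the 32 mm. 0.45 kg, loose. Point: its centre, 30 mm above its underside, z up; front and back alike. Stands at the back of the grey steel tray (floor 2 mm thick), 15 to 20 mm behind drive and tin, between the two, which both bar the gripper.
- worn_c (a point): Worn end support block, rusty brown with a dark bearing: 86 mm wide (its y), 32 mm thick (its x, the bearing's axis), 60 mm tall; above 28 mm only 54 mm wide. Grip it across the 32 mm. 0.45 kg, loose. Point: its centre, 30 mm above its underside, z up; front and back alike. It starts on the seat pad of the axis.
- coupling_c (a point): Aluminium shaft coupling, an upright cylinder of diameter 30 mm, 30 mm tall, loose, standing at the back of the tray beside the spare; to be left alone. The point is its centre.
- nest_drive: Blue rectangular nest on the tray, fixed: inside 82 mm along its x by 48 mm along its y, walls 3 mm thick; its floor lies 3 mm and its rim 8 mm above its origin. Origin: centre of its underside (2 mm above the bench). The drive stands in it with the 34 mm thickness along the nest's y.
- nest_tin: Orange round nest on the tray, fixed: inner diameter 74 mm, wall 3 mm, on a square foot 86 mm wide; its floor lies 2 mm and its rim 8 mm above its origin. Origin: centre of its underside (2 mm above the bench).
- mat: Black rubber mat on the bench, fixed, the side area: 270 mm along its x, 170 mm along its y, 3 mm thick. Origin: centre of its underside.
- seat (a point): Seat pad of the linear axis, fixed: milled steel, 44 mm (x) by 94 mm (y). Point: centre of its top face, 18 mm above the bench; x runs along the axis towards its motor, z up. The block stands here with its x along this x, either way round. Guide rails 68 mm to either side reach 12 mm above the pad; the saddle begins 120 mm along +x, -x is open.
- bin: Red open bin for worn parts, fixed: outside 130 mm (x) by 172 mm (y) by 45 mm high, walls and floor 4 mm. Origin: centre of its underside.
There are look-alikes about, which are no part of the job. There is more than one size of the nest_drive; the one meant has the size given above.

How it is judged:
By the outcome, as a careful person would: the job done as asked, in the order asked, and still so for the second after the job is handed in, with the robot touching nothing.
It also fails if it takes over 128 s, if anything falls off the work surface, if the arm or the gripper's body presses on something with over 40 N, if the wrist force passes 120 N, or if a joint passes its speed limit or range.

## Robot

A 6-joint arm with a two-finger parallel gripper is mounted at the origin on the work surface. World frame = base frame: x ahead of the robot, y to its left, z up, the work surface at z = 0. Lengths are in m, angles in rad, forces in N, time in s.
With the tool pointing down it reaches from about 0.275 to 0.75 m from the base axis. Payload 10.2 kg.
Tool frame: the origin (TCP) lies midway between the tips of the shut fingers; the grasp point (between the pads) lies 19 mm behind it (env.hold_point_z is the distance from the TCP to the grasp point, in m); z points along the fingers, y is the line along which they close (so a half turn about z gives the same grasp; the last joint's range is limited). The gripper opens to 85 mm and grips with 20 to 120 N. Pads are 22 mm wide; open, the fingers measure 114 mm over their backs; the gripper's body (76 mm by 85 mm) begins 54 mm behind the grasp point. The pads swing forward as they close: fully open they stand 13 mm farther back than shut.
Start: joints at [-1.536, 0.313, 1.498, -0, 1.331, -0.223], TCP at [0.134, -0.508, 0.231] pointing down, gripper open.
Joint ranges: [-2.94, 2.94], [-0.97, 2.17], [0.19, 2.56], [-1.23, 4.37], [0.02, 3.11], [-2.88, 2.88]. Speed limits (rad/s): [2.39, 2.39, 3.01, 3.14, 3.14, 3.14].

## Interface

Orientations are given as a unit quaternion [x, y, z, w].
In Python, from bench import env, kinematics, monitor, eyes, job gives the robot as it stands. The module is installed in compiled form; this text tells all that it offers. Calls block until the motion is done:
- env.reach(position, orientation): joint-space move of the TCP to a pose.
- env.movel(position, velocity=0.15, frame=None, guard=None): straight line of the TCP; frame=None keeps the orientation; velocity is the mean speed in m/s. With guard (N) it stops when the force on the tool has changed by that much, and returns True; else False.
- env.set_joints(angles): joint-space move.
- env.release() and env.close_gripper(effort=None): open the fingers fully, or close them until they stop; effort is the grip in N (None keeps the last).
- env.hold(seconds).
- kinematics.ik(position, orientation): joint angles nearest the present ones, or None.
- monitor.sense(): the state.
- eyes.grab_frame(name): name is "scene" or "top"; returns a dict with "frame" (384x512x3 uint8, red, green, blue), "mtx" (3x3 intrinsics, pixels), "k1" (the pictures are not rectified: a ray, as slopes to the right and down, at radius r is drawn at 1 + k1 r^2 times it, then the intrinsics apply), "view" (4x4, takes a point from world to camera coordinates). Camera axes: x right, y down, z forward; pixel columns grow to the right and rows downward; lengths in m; the calibration is good to about 2 mm. A picture is of the moment at which its call begins. There is no depth.
A pose or a line that the arm cannot do raises env.MotionError and nothing moves.
- job.hand_in(): hands the job in; it is judged then, once.
The state is a dict: "clock": time; "joints": joint angles; "qvel": joint speeds; "joint_efforts": joint torques, N m; "position": TCP position; "ee_rot": TCP orientation; "contact_force": force on the tool from outside, world axes, zero at the start; "ft_torque": the same for the moment, N m; "finger_gap": opening from 0.0 (shut) to 1.0 (fully open); "gripper_force": force on a finger pad.
Only numpy, scipy, OpenCV 4.12 (cv2) and the standard library are available. Lean on these libraries where they do the work, as an engineer would, in place of code of your own. Each camera call takes 0.05 s, during which the arm holds its last target. There are 200 camera calls.

## Working session

There is one attempt and no reset: what is moved stays moved. The work goes in short steps, each a Python script; the robot and the scene stay as the last script left them, time stands still between calls to the robot, and variables do not carry over. Pictures are saved under pics/ and viewed, at most 14 in all, crops included, and the job is handed in when it is done.

```bash
mkdir -p pics; cat > h.py <<'E'
import numpy as np, cv2
from bench import env, kinematics, monitor, eyes, job
def snap(n,cam="top",crop=None,scale=1.5):
    f=eyes.grab_frame(cam); im=f["frame"][:,:,::-1].copy()
    np.savez("cal_%s.npz"%cam,K=f["mtx"],k1=f["k1"],V=f["view"]); cv2.imwrite("raw_%s.png"%n,im)
    if crop: a,b,c,d=crop; im=im[b:d,a:c]
    cv2.imwrite("pics/%s.png"%n,cv2.resize(im,None,fx=scale,fy=scale,interpolation=cv2.INTER_CUBIC))
def cal(cam):
    d=np.load("cal_%s.npz"%cam); return d["K"],float(d["k1"]),d["V"]
def p2w(uv,z,cam="top"):
    K,k1,V=cal(cam); d=np.array([k1,0,0,0,0.])
    s=cv2.undistortPoints(np.array([[uv]],float),K,d)[0,0]
    R,t=V[:3,:3],V[:3,3]; o=-R.T@t; r=R.T@np.array([s[0],s[1],1]); return o+r*(z-o[2])/r[2]
def w2p(P,cam="top"):
    K,k1,V=cal(cam); P=np.atleast_2d(P).astype(float)
    return cv2.projectPoints(P,cv2.Rodrigues(V[:3,:3])[0],V[:3,3],K,np.array([k1,0,0,0,0.]))[0][:,0]
E
python3 - <<'E'
from h import *
snap("a"); snap("s","scene")
for c in("top","scene"):
    K,k,V=cal(c);print(c,K.round(1).tolist(),k,(-V[:3,:3].T@V[:3,3]).round(3),V[:3,:3].round(2).tolist())
print(monitor.sense())
E
```

```text
top [[365.7, 0.0, 253.0], [0.0, 365.7, 193.1], [0.0, 0.0, 1.0]] -0.0830213823302987 [0.299 0.012 0.983] [[-0.0, -1.0, 0.03], [-0.98, 0.0, -0.19], [0.19, -0.03, -0.98]]
scene [[353.3, 0.0, 256.4], [0.0, 353.3, 193.0], [0.0, 0.0, 1.0]] -0.1128806447761228 [ 1.061 -0.047  0.558] [[0.09, 1.0, -0.01], [0.63, -0.07, -0.77], [-0.77, 0.06, -0.64]]
{'clock': 0.1, 'joints': array([-1.53639056e+00,  3.13387012e-01,  1.49834351e+00, -2.99768646e-05,
        1.33101047e+00, -2.23370646e-01]), 'qvel': array([ 0.00155092,  0.00103836, -0.00353867,  0.0009146 , -0.00110012,
        0.00071765]), 'joint_efforts': array([ 5.24308169e-03, -4.12892783e+01, -2.60143322e+01, -7.24449774e-05,
        2.99991982e-03,  1.48962528e-05]), 'position': array([ 0.13382655, -0.50742142,  0.23080253]), 'ee_rot': array([ 9.91704785e-01,  1.28535168e-01,  3.96758375e-05, -5.72984118e-04]), 'contact_force': array([-0.33086104,  0.17969236, -0.15009642]), 'ft_torque': array([-0.00474992, -0.01145723, -0.02241471]), 'gripper_force': 0.0, 'finger_gap': 0.9959565915162416}
```

View pics/a.png

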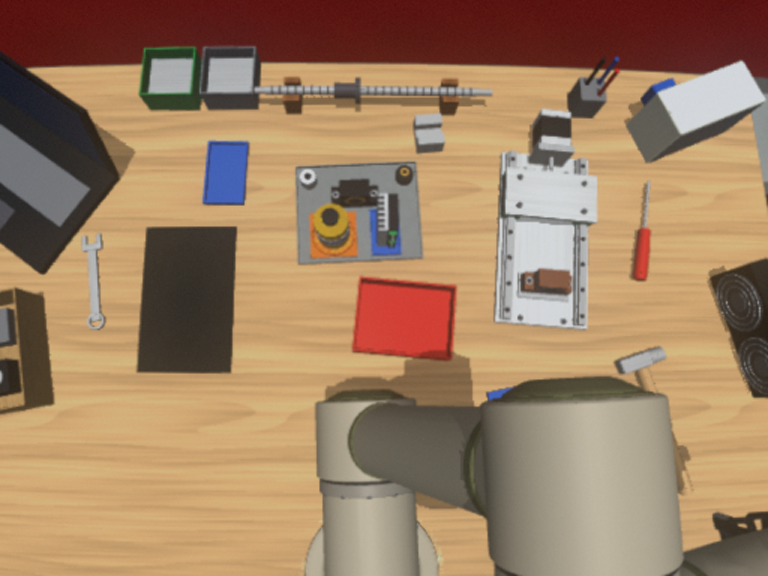

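View pics/s.png

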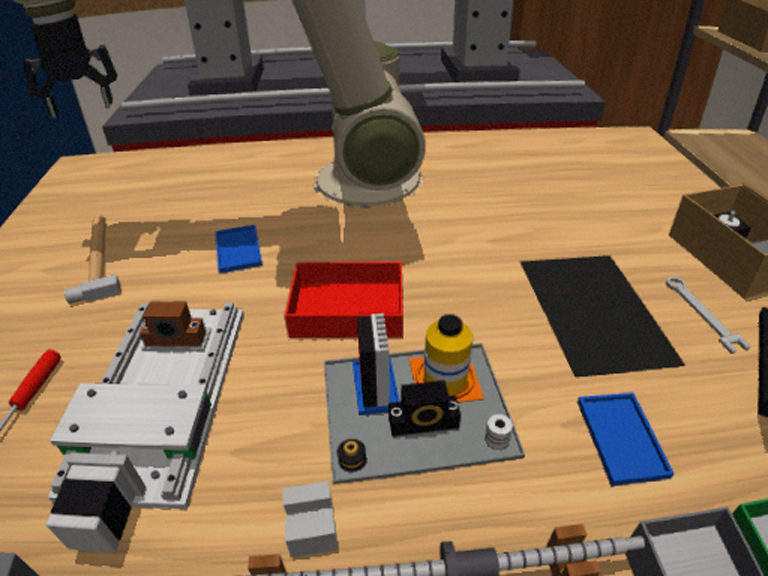

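Both views are clear. In the top view (1.5x), the tray is at (300–420, 165–262), the mat at (140–237, 228–372), the bin at (355–455, 280–358), and the worn block at about (545, 280). Next I'll enlarge the tray and the axis.

```bash
python3 - <<'E'
import cv2
im=cv2.imread("raw_a.png")
for n,(a,b,c,d),s in(("tray",(190,100,290,180),7.5),("axis",(325,135,405,225),6.5)):
    o=cv2.resize(im[b:d,a:c],None,fx=s,fy=s,interpolation=cv2.INTER_CUBIC); cv2.imwrite("pics/%s.png"%n,o)
im=cv2.imread("raw_s.png");a,b,c,d=205,195,355,325
cv2.imwrite("pics/trays.png",cv2.resize(im[b:d,a:c],None,fx=4.5,fy=4.5,interpolation=cv2.INTER_CUBIC))
E
```

```text
(no output)
```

View pics/tray.png

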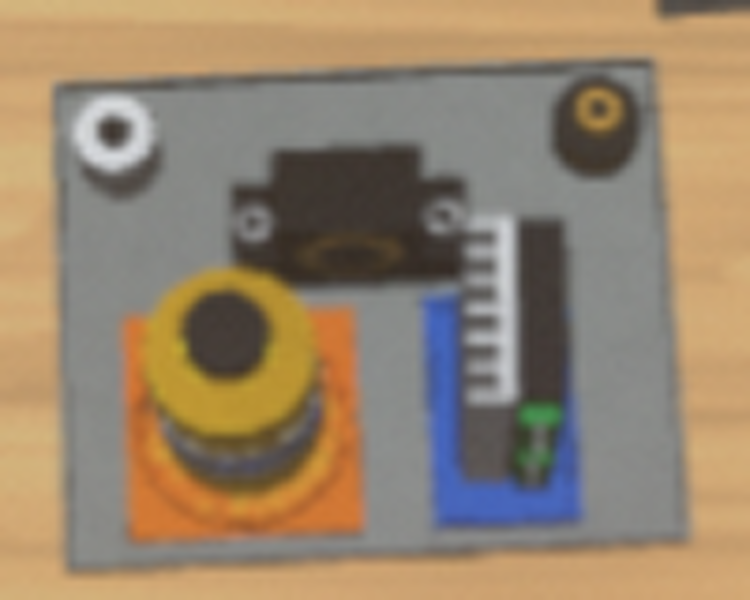

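View pics/axis.png

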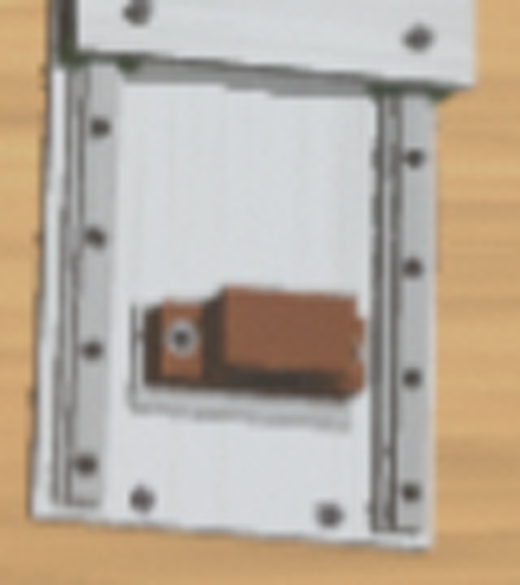

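View pics/trays.png

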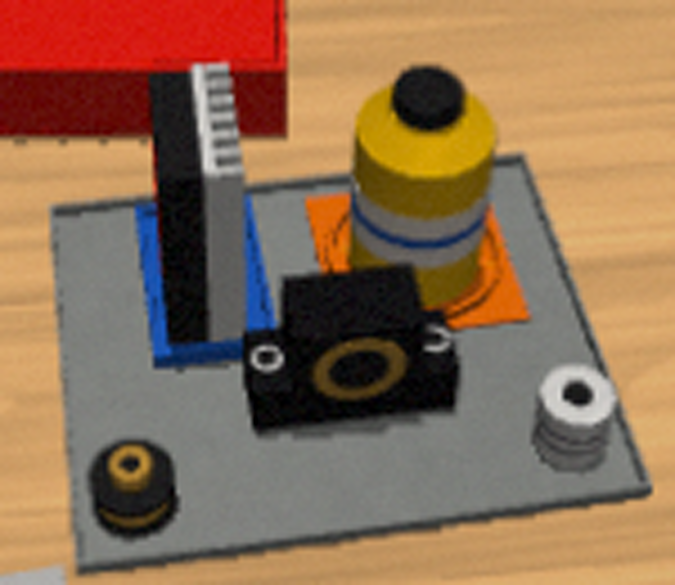

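The tray crop shows the tin cap at (227,333), drive top corners at (468,213), (565,218) and (465,403), spare bolts at (253,222) and (446,216), and the blue nest's bottom edge from (435,525) to (580,520). The aluminium coupling is at (113,130). The axis crop shows pad corners at (132,305), (132,408) and (348,428), with the worn block's top spanning (222..355, 288..376).

```bash
cat > meas.py <<'E'
from h import *
def T(u,v,z,s=7.5,o=(190,100),cam="top"): return p2w(((u+.5)/s-.5+o[0],(v+.5)/s-.5+o[1]),z,cam)
A=lambda u,v,z:T(u,v,z,6.5,(325,135)); W=lambda u,v,z:T(u,v,z,1.5,(0,0)); S=lambda u,v,z:T(u,v,z,4.5,(205,195),"scene")
def show(n,*P):
    P=np.array(P)[:,:2]; print(n,(P*1000).round(1).tolist(),"mean",(P.mean(0)*1000).round(1))
if __name__=="__main__":
    show("cap",T(227,333,.110)); show("tinwall",T(231,353,.088)); show("cap S",S(428,88,.110))
    show("foot",T(124,318,.004),T(354,308,.004),T(364,531,.004),T(132,541,.004))
    show("driveTop",T(468,213,.109),T(565,218,.109),T(562,405,.109),T(464,403,.109))
    show("driveTopS",S(150,75,.109),S(228,65,.109),S(243,172,.109),S(160,180,.109))
    show("nestD",T(425,297,.010),T(435,525,.010),T(580,520,.010))
    show("nestD S",S(137,208,.010),S(157,363,.010),S(272,350,.010))
    show("spareTop",T(272,150,.062),T(418,145,.062)); show("bolts",T(253,222,.030),T(446,216,.030)); show("flangeback",T(232,186,.03),T(466,178,.03))
    show("bolts S",S(267,357,.030),S(436,338,.030)); show("spare bottom S",S(257,432,.002),S(457,405,.002))
    show("tray",T(55,88,.002),T(652,60,.002),T(688,540,.002),T(68,572,.002))
    show("pad",A(132,305,.018),A(132,408,.018),A(348,428,.018))
    show("wornTop",A(222,288,.078),A(355,296,.078),A(355,376,.078),A(222,367,.078)); show("bolt",A(180,339,.046))
    show("rails/plate",A(35,517,.01),A(430,545,.01))
    show("mat",W(147,227,.003),W(237,227,.003),W(231,372,.003),W(137,372,.003))
    show("bin",W(361,279,.045),W(456,286,.045),W(449,358,.045),W(354,351,.045))
E
python3 meas.py
```

```text
cap [[589.7, 70.9]] mean [589.7  70.9]
tinwall [[589.9, 70.9]] mean [589.9  70.9]
cap S [[589.2, 68.7]] mean [589.2  68.7]
foot [[630.8, 116.6], [634.9, 30.8], [548.9, 26.8], [545.1, 111.8]] mean [589.9  71.5]
driveTop [[632.5, -9.5], [630.9, -42.2], [565.3, -40.4], [565.9, -7.9]] mean [598.7 -25. ]
driveTopS [[568.6, -45.1], [565.7, -12.1], [628.3, -11.5], [629.4, -44.0]] mean [598.  -28.2]
nestD [[637.2, 4.3], [549.7, 0.7], [551.6, -52.4]] mean [579.5 -15.8]
nestD S [[551.4, -55.0], [641.5, -50.3], [639.4, -1.0]] mean [610.8 -35.4]
spareTop [[674.0, 59.1], [676.1, 7.1]] mean [675.1  33.1]
bolts [[659.0, 67.4], [661.5, -3.3]] mean [660.2  32. ]
flangeback [[672.9, 75.3], [676.4, -10.7]] mean [674.6  32.3]
bolts S [[658.1, -5.0], [655.5, 65.7]] mean [656.8  30.3]
spare bottom S [[674.8, -10.9], [669.9, 74.1]] mean [672.3  31.6]
tray [[723.6, 145.2], [736.0, -83.0], [546.2, -92.8], [533.9, 135.3]] mean [634.9  26.2]
pad [[514.7, -265.2], [470.7, -262.9], [462.0, -354.8]] mean [ 482.5 -294.3]
wornTop [[508.2, -284.7], [505.1, -338.7], [472.7, -336.4], [476.3, -282.8]] mean [ 490.6 -310.6]
bolt [[494.3, -276.4]] mean [ 494.3 -276.4]
rails/plate [[426.1, -221.8], [413.4, -390.1]] mean [ 419.8 -305.9]
mat [[605.1, 420.8], [604.4, 250.9], [337.4, 250.1], [336.5, 419.2]] mean [470.9 335.3]
bin [[496.7, 19.7], [484.2, -146.6], [358.7, -130.8], [371.3, 31.5]] mean [427.7 -56.6]
```

The two cameras agree to 2–3 mm, and the measured sizes match the ones given. Next I'll move the drive and the tin to the mat.

```bash
cat > m.py <<'E'
from h import *
from scipy.spatial.transform import Rotation as Ro
HI=0.26
def quat(deg): return (Ro.from_euler('z',deg,degrees=True)*Ro.from_euler('x',180,degrees=True)).as_quat()
def above(x,y,deg,z=HI):
    """joint move over (x,y); tool closes along the world y turned by deg (or half a turn more)"""
    q0=monitor.sense()["joints"]; c=[]
    for d in(deg,deg+180):
        q=kinematics.ik([x,y,z],quat(d))
        if q is not None: c.append((abs(np.array(q)-q0).max(),list(q)))
    env.set_joints(min(c)[1])
def pick(x,y,deg,z,effort):
    env.release(); above(x,y,deg); env.movel([x,y,z+.03],velocity=.25); print("guard",env.movel([x,y,z],velocity=.06,guard=15))
    env.close_gripper(effort); env.hold(.2); s=monitor.sense(); print("gap",s["finger_gap"],s["gripper_force"],s["position"].round(4))
    env.movel([x,y,HI],velocity=.2); s=monitor.sense(); print("lifted",s["finger_gap"],s["gripper_force"],s["contact_force"].round(2),s["clock"])
def place(x,y,deg,z,up=HI):
    above(x,y,deg); env.movel([x,y,z+.02],velocity=.22); g=env.movel([x,y,z-.004],velocity=.03,guard=6)
    s=monitor.sense(); print("touch",g,s["position"].round(4),s["contact_force"].round(1)); env.release(); env.hold(.1)
    env.movel([x,y,up],velocity=.2); print("clock",monitor.sense()["clock"])
E
python3 - <<'E'
from m import *
for a in((.598,-.0266,1),(.545,.305,0),(.5895,.07,90),(.42,.335,90),(.49,-.3105,86),(.428,-.057,-7),(.6585,.0313,92)):
    print(a,[(lambda q:None if q is None else np.round(q,2).tolist())(kinematics.ik([a[0],a[1],.26],quat(a[2]+d))) for d in(0,180)])
pick(.5985,-.0266,1,.060,40)
E
```

```text
(0.598, -0.0266, 1) [[-0.24, 0.46, 1.21, -0.0, 1.47, 1.31], [-0.24, 0.46, 1.21, 0.0, 1.47, -1.83]]
(0.545, 0.305, 0) [[0.32, 0.52, 1.11, -0.0, 1.5, 1.89], [0.32, 0.52, 1.11, 0.0, 1.5, -1.25]]
(0.5895, 0.07, 90) [[-0.08, 0.45, 1.23, 0.0, 1.46, -0.08], None]
(0.42, 0.335, 90) [[0.46, 0.32, 1.41, -0.0, 1.41, 0.46], [0.46, 0.32, 1.41, 0.0, 1.41, -2.69]]
(0.49, -0.3105, 86) [[-0.77, 0.42, 1.27, 0.0, 1.45, -0.7], [-0.77, 0.42, 1.27, -0.0, 1.45, 2.44]]
(0.428, -0.057, -7) [[-0.41, 0.08, 1.71, -0.0, 1.35, 1.29], [-0.41, 0.08, 1.71, 0.0, 1.35, -1.85]]
(0.6585, 0.0313, 92) [[-0.13, 0.61, 0.97, 0.0, 1.55, -0.16], None]
guard False
gap 0.3928050559752301 44.6698397397995 [ 0.5986 -0.0267  0.0602]
lifted 0.39131112170667115 44.14323806762695 [-0.15 -0.59 -3.05] 6.05
```

```bash
python3 - <<'E'
from m import *
place(.545,.305,0,.058)
pick(.5895,.070,90,.048,40)
place(.42,.335,90,.047)
above(.49,-.31,86)
snap("b"); f=cv2.imread("raw_b.png")
a=cv2.resize(f[140:260,85:165],None,fx=4,fy=4,interpolation=3)
b=cv2.resize(f[100:180,190:290],(600,480),interpolation=3)
o=np.zeros((480,920,3),np.uint8);o[:,:320]=a;o[:,320:]=b;cv2.imwrite("pics/b2.png",o[:,:800])
E
```

```text
touch True [0.5449 0.3046 0.0581] [-1.  -1.1  3.1]
clock 10.7583
guard False
gap 0.6904176301390459 43.43822658061981 [0.5898 0.07   0.0486]
lifted 0.6930384601166559 43.709399700164795 [-0.49 -0.63 -2.97] 15.9833
touch True [0.4201 0.335  0.0474] [0.3 0.2 3.7]
clock 20.5417
```

View pics/b2.png

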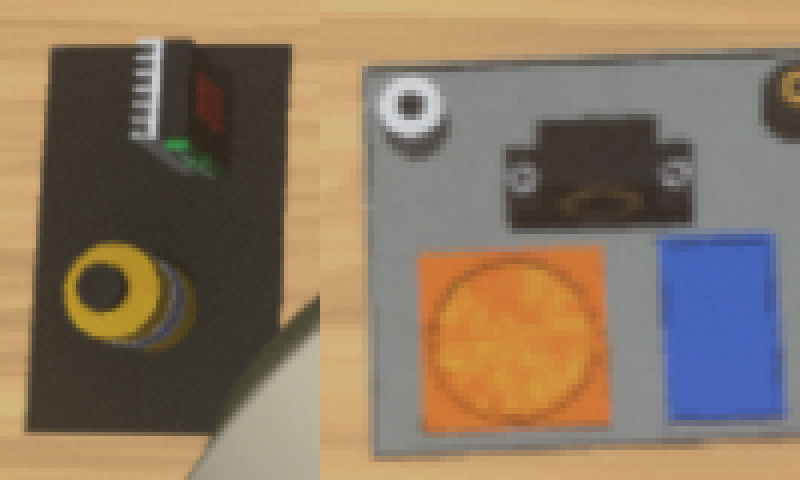

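The drive and the tin both stand upright on the mat (tin cap at left-panel (101,287)). The tray is clear, with the blue nest at (657..784, 233..421), the tin nest circle centre at (517,341) and spare bolts at (523,179) and (677,174). The worn block goes to the bin next.

```bash
python3 - <<'E'
from m import *
from meas import T,show
B=lambda u,v,z:T(u-320,v,z,6)
show("nestD",B(657,236,.01),B(773,233,.01),B(784,415,.01),B(668,421,.01)); show("nestT",B(517,341,.006))
show("bolts",B(523,179,.030),B(677,174,.030)); show("flangeback",B(506,149,.03),B(690,143,.03)); show("frontbottom",B(510,228,.002),B(691,223,.002))
show("cap (.42,.335)",T(101,287,.109,4,(85,140)))
pick(.4905,-.3105,86,.032,80)
place(.428,-.057,-7,.020)
above(.45,.1,92)
snap("c"); f=cv2.imread("raw_c.png")
cv2.imwrite("pics/c2.png",cv2.resize(f[135:245,230:405],None,fx=4.5,fy=4.5,interpolation=3))
E
```

```text
nestD [[637.9, 5.6], [639.6, -48.4], [552.1, -52.4], [549.1, 0.7]] mean [594.7 -23.6]
nestT [[588.2, 70.3]] mean [588.2  70.3]
bolts [[658.2, 67.1], [660.9, -3.4]] mean [659.5  31.8]
flangeback [[672.8, 75.1], [676.0, -9.5]] mean [674.4  32.8]
frontbottom [[644.5, 74.5], [647.2, -10.4]] mean [645.8  32. ]
cap (.42,.335) [[420.2, 335.1]] mean [420.2 335.1]
guard False
gap 0.36491284863620965 80.15525456517935 [ 0.4907 -0.3107  0.0324]
lifted 0.365733830735679 79.36861887574196 [ 0.57  0.09 -4.6 ] 27.0
touch True [ 0.4278 -0.0569  0.0183] [-2.3  1.1  5.9]
clock 31.95
```

View pics/c2.png

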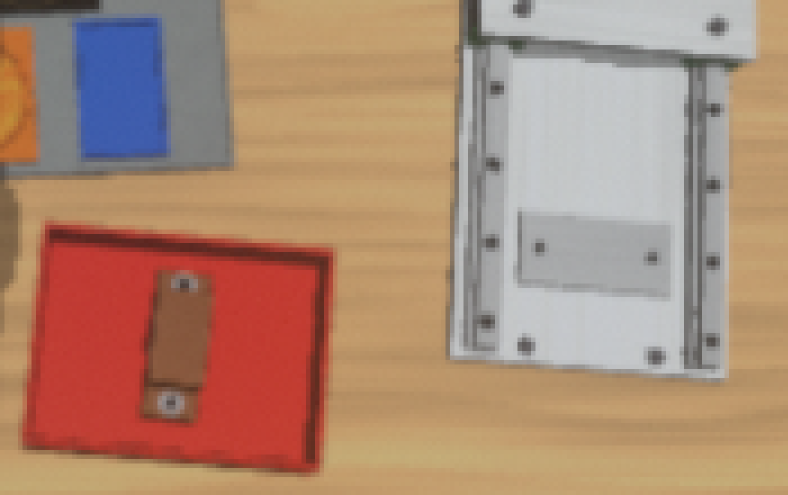

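The worn block is flat in the bin. The pad is now clear, with corners at (519,211), (671,225), (668,297) and (518,284) and holes at (540,247) and (652,257). I'll pick the spare and set it there.

```bash
python3 - <<'E'
from m import *
from meas import T,show
C=lambda u,v,z=.018:T(u,v,z,4.5,(230,135))
P=[C(519,211),C(671,225),C(668,297),C(518,284)]; H=[C(540,247),C(652,257)]
show("pad",*P); show("holes",*H)
d=lambda a,b:np.degrees(np.arctan2(-(a-b)[0],(a-b)[1]))
e=lambda a,b:np.degrees(np.arctan2((a-b)[1],(a-b)[0]))
print("yaw",d(P[0],P[1]),d(P[3],P[2]),d(*H),e(P[0],P[3]),e(P[1],P[2]))
# rail screws as longer baseline
print("rail yaw",e(C(497,88,.03),C(487,321,.03)),e(C(713,110,.03),C(712,341,.03)), "plate",d(C(450,357,.01),C(722,378,.01)))
pick(.659,.0318,92.2,.016,80)
above(.488,-.31,86)
E
```

```text
pad [[514.7, -265.4], [506.1, -359.7], [461.5, -354.6], [469.6, -262.4]] mean [ 488.  -310.5]
holes [[492.4, -277.1], [486.2, -346.3]] mean [ 489.3 -311.7]
yaw -5.18025519121605 -5.0209367670824125 -5.088797951866042 -3.810181734526701 -6.424038952727802
rail yaw -5.334679823831835 -4.653136433101382 plate -4.648777419324669
guard False
gap 0.3641781226284145 80.87591897696257 [0.6592 0.0318 0.0164]
lifted 0.3696521689684691 79.98245514929295 [ 0.3  -0.19 -5.99] 38.4333
```

```bash
python3 - <<'E'
from m import *
place(.4885,-.311,85,.032)
above(.45,.1,85)
snap("d"); f=cv2.imread("raw_d.png"); snap("ds","scene"); g=cv2.imread("raw_ds.png")
a=cv2.resize(f[165:215,335:390],(440,400),interpolation=3); b=cv2.resize(g[195:245,85:130],(360,400),interpolation=3)
cv2.imwrite("pics/d2.png",np.hstack([a,b]))
E
```

```text
touch True [ 0.4884 -0.3109  0.0323] [ 0.  -0.1  5.2]
clock 43.8083
```

View pics/d2.png

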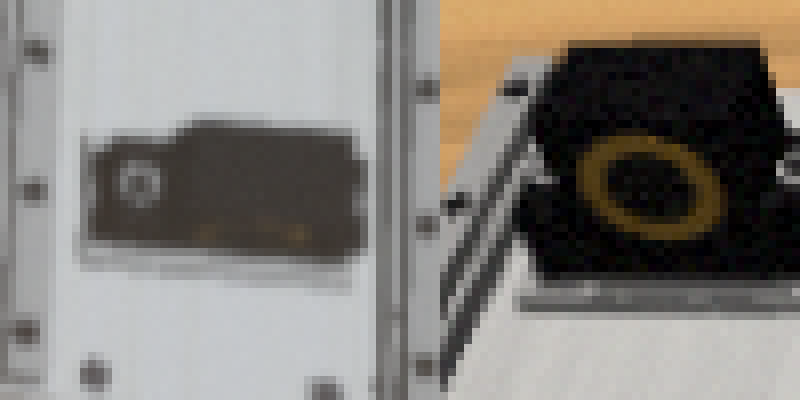

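The spare stands on the pad. In the left panel the block's front edge runs (92,242)→(365,262), its top back edge (190,120)→(360,132) and the pad's front edge (82,264)→(350,290). I'll check its pose numerically.

```bash
python3 - <<'E'
from m import *
from meas import T,show
D=lambda u,v,z:T(u,v,z,8,(335,165))
d=lambda a,b:round(float(np.degrees(np.arctan2(-(a-b)[0],(a-b)[1]))),2)
show("front edge",D(92,242,.018),D(362,262,.018)); show("topback",D(195,120,.078),D(360,132,.078)); show("bolt",D(139,184,.046)); show("padfront",D(82,264,.018),D(350,290,.018))
print(d(D(92,242,.018),D(362,262,.018)),d(D(195,120,.078),D(360,132,.078)))
# predicted outline for pose, drawn over the picture
f=cv2.imread("raw_d.png")[165:215,335:390]; s=12; o=cv2.resize(f,None,fx=s,fy=s,interpolation=3)
def draw(pts,col):
    p=((w2p(pts)-[335,165]+.5)*s-.5).round().astype(np.int32); cv2.polylines(o,[p],True,col,1)
th=np.radians(-5);R=np.array([[np.cos(th),-np.sin(th)],[np.sin(th),np.cos(th)]])
def rect(c,hx,hy,z): return np.c_[(R@(np.array([[hx,hy],[hx,-hy],[-hx,-hy],[-hx,hy]]).T)).T+c,np.full(4,z)]
c=[.4885,-.311]
draw(rect(c,.022,.047,.018),(0,0,255)); draw(rect(c,.016,.043,.018),(0,255,0)); draw(rect(c,.016,.027,.078),(255,255,0)); draw(rect(c,.016,.043,.046),(255,0,255))
cv2.imwrite("pics/d3.png",o)
E
```

```text
front edge [[477.7, -266.5], [470.7, -360.2]] mean [ 474.2 -313.4]
topback [[506.5, -285.1], [502.6, -339.5]] mean [ 504.5 -312.3]
bolt [[492.0, -275.3]] mean [ 492.  -275.3]
padfront [[470.1, -262.6], [461.0, -355.3]] mean [ 465.5 -309. ]
-4.27 -4.02
```

View pics/d3.png

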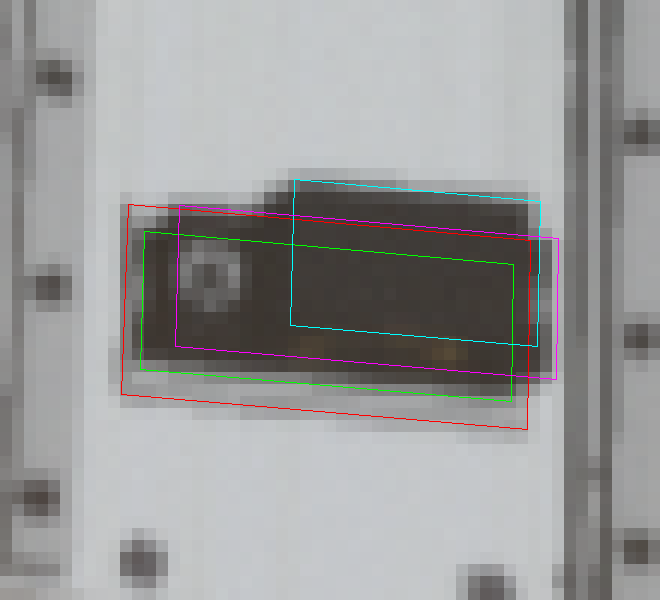

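The pad outline fits well. The block looks about 1–2 mm off towards +x/+y, so I'll fit its silhouette properly.

```bash
cat > fit.py <<'E'
from m import *
from scipy.optimize import minimize
def fit(name,cam,box,z0,x0,thr):
    a,b,c,d=box; s=8
    f=cv2.imread("raw_%s.png"%name)[b:d,a:c]; g=cv2.resize(f,None,fx=s,fy=s,interpolation=cv2.INTER_LINEAR).max(2).astype(float)
    bright=np.clip((thr-g)/60+.5,0,1)   # 1 = block
    def sil(p):
        th=p[2];R=np.array([[np.cos(th),-np.sin(th)],[np.sin(th),np.cos(th)]]); m=np.zeros(g.shape,np.uint8)
        for hy,za,zb in((.043,0,.028),(.027,0,.060)):
            q=np.array([[x,y] for x in(-.016,.016) for y in(-hy,hy)])@R.T+p[:2]
            P=np.r_[np.c_[q,np.full(4,z0+za)],np.c_[q,np.full(4,z0+zb)]]
            h=cv2.convexHull((((w2p(P,cam)-[a,b]+.5)*s-.5)*16).astype(np.int32)); cv2.fillConvexPoly(m,h,255,cv2.LINE_AA,4)
        return m/255.
    cost=lambda v:np.abs(sil(np.array([v[0]*1e-3,v[1]*1e-3,np.radians(v[2])]))-bright).sum()
    v0=np.array([x0[0]*1e3,x0[1]*1e3,x0[2]])
    r=minimize(cost,v0,method="Nelder-Mead",options=dict(initial_simplex=v0+np.array([[0,0,0],[3,0,0],[0,3,0],[0,0,3]])))
    print(cam,r.x.round(2),"cost",cost(v0)/s/s,r.fun/s/s); return r.x
if __name__=="__main__":
    for t in(90,110,130):
        fit("d","top",(337,170,383,205),.018,(.4885,-.311,-5),t); 
    K=fit("ds","scene",(88,193,137,235),.018,(.4885,-.311,-5),75)
E
python3 fit.py; python3 - <<'E'
import cv2
f=cv2.imread("raw_ds.png")[190:250,80:145]
cv2.imwrite("pics/d4.png",cv2.resize(f,None,fx=9,fy=9,interpolation=3))
E
```

```text
top [ 488.83 -308.82   -1.6 ] cost 140.60013786764705 128.82501531862744
top [ 488.76 -308.73   -3.84] cost 86.09776348039216 73.87598039215686
top [ 488.75 -309.     -4.8 ] cost 91.44826899509805 78.29572610294119
scene [ 488.64 -313.91   -6.95] cost 189.96076899509805 160.50228247549018
```

View pics/d4.png

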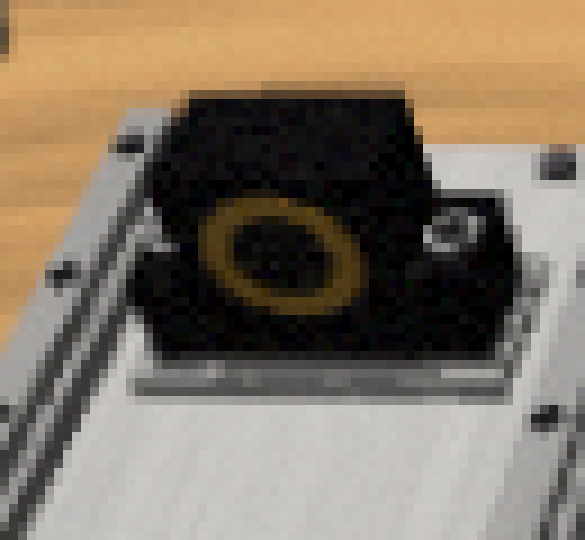

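The scene view shows even pad margins either side of the block (about 4 mm each, bottom edge (155,358)–(497,357), pad edge (137,375)–(512,371)) and parallel edges. The top-view fit also gives x and yaw on target, so the block stays as placed. Next I'll return the drive and the tin.

```bash
python3 - <<'E'
from m import *
pick(.545,.3048,0,.058,40)
place(.595,-.0248,3,.060)
pick(.420,.335,90,.047,40)
place(.5893,.0708,90,.0485)
above(.3,-.35,90)
snap("e"); f=cv2.imread("raw_e.png"); snap("es","scene"); g=cv2.imread("raw_es.png")
a=cv2.resize(f[100:180,190:290],(500,400),interpolation=3); b=cv2.resize(g[190:330,205:310],(300,400),interpolation=3)
cv2.imwrite("pics/e2.png",np.hstack([a,b]))
cv2.imwrite("pics/e3.png",np.vstack([cv2.resize(f,None,fx=.78,fy=.78),cv2.resize(g,None,fx=.78,fy=.78)]))
E
```

```text
guard False
gap 0.3956698120460202 41.83654010295868 [0.5451 0.3048 0.0583]
lifted 0.39268438139722034 41.20854735374451 [-0.35 -0.03 -3.56] 50.2
touch True [ 0.5949 -0.0251  0.0601] [-1.6 -1.   4.4]
clock 54.875
guard False
gap 0.6903584624508657 43.26864838600159 [0.4201 0.3351 0.0474]
lifted 0.6897518843148247 43.695300221443176 [ 0.1   0.45 -2.95] 59.8833
touch True [0.5891 0.0708 0.0485] [ 0.  -0.1  4.3]
clock 65.4583
```

View pics/e2.png

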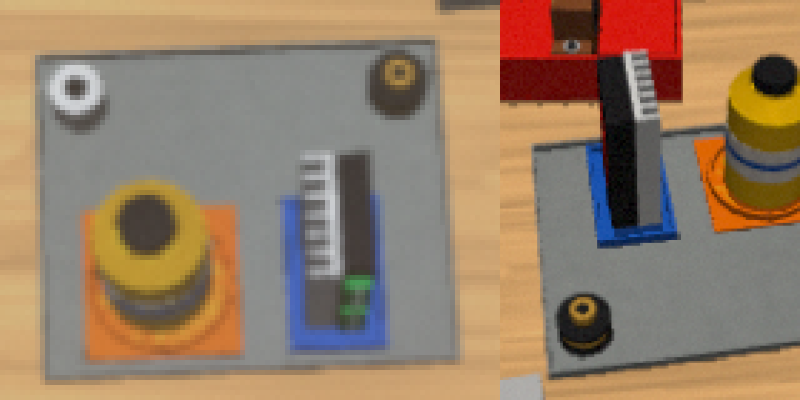

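View pics/e3.png

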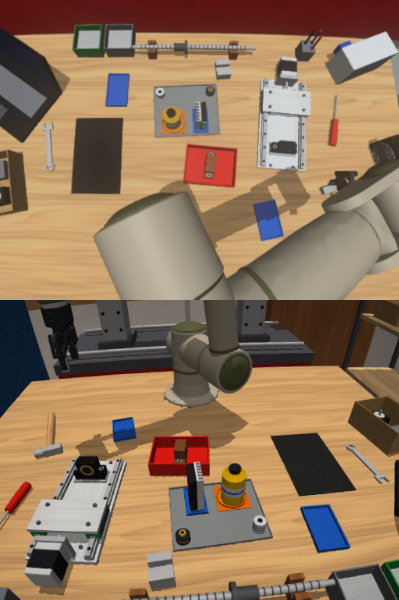

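The drive stands upright in the blue nest and the tin in the orange one. The coupling hasn't moved, the worn block is in the bin, the spare is on the pad, and both touch heights came out as expected. I'm handing the job in.

```bash
python3 -c "
from bench import job;print(job.hand_in())"
```

```text
the job is handed in; nothing more can be done
None
```

The job is done and handed in at about 67 s of the 128 s allowed: the spare is on the seat pad, the worn block is in the red bin, the drive and tin are upright in their nests, and the coupling is untouched.

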